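# Close the hinged filter holder and press it shut with its alignment pin

## Task

Swing the open upper half of the aluminium filter holder down onto its lower half, take the plain round-headed pin from the tube rack and push it down through the holes in the two front tabs until its collar bears on the upper tab. The upper half rides on sprung buffers: press it fully shut with the pin, and finish like that, still gripping the pin by its head and pressing, without letting go and with the fingers clear of the holder. Leave the crossbar-headed pin in the rack and do not disturb the petri dish or the timer.

Things in the scene. Friction and masses are not known exactly. Their poses are not given: they have to be found in the camera images.
- jig: Aluminium filter holder, fixed. Origin on the table straight under the pin-hole axis; z up, x from the front tabs back to the hinge, y along the hinge. Lower half: block x 22 to 115, 80 mm wide, 38 mm high, foot flange 108 mm wide, 6 mm high; front tab x -17 to 23, 36 mm wide, z 26 to 38, open below. Two rubber buffers at x 30, y -33 and 33. Upper half: see lid_top.
- hole (a point): Centre of the top mouth of the lower tab's 12 mm hole, which goes straight down through the tab, 12 mm thick; 38 mm above the table. Axes as jig.
- hinge (a point): Middle of the hinge line of the upper half, 105 mm behind the hole and 40 mm above the table; same axes as jig, does not turn with the upper half.
- lid (a joint): Opening angle of the upper half, rad: 0 fully shut and level, grows as its front edge rises; starts 0.7 to 1.25, range 0 to 1.5. Stiff hinge (0.14 N m): it stays where left. Below about 0.04 it rides on the buffers: to press it shut takes about 7 N straight down at its hole, and let go it rises again to about 0.04.
- lid_top (a point): Middle of the outer (top when shut) face of the upper half, 65 mm from the hinge; its z is the face's outward normal, x points along the plate to the hinge. Upper half: plate 12 mm thick, 78 mm wide, 4 to 88 mm from the hinge, then a tab 36 mm wide to 123 mm with a 12 mm hole 105 mm from the hinge. Shut: underside at height 40 mm, top at 52 mm.
- pin_head (a point): Centre of the round head of the steel pin (80 g), upright in the rack, z up along it. From the bottom: shank 9 mm thick, 34 mm long, tapered tip; collar 30 mm wide, 4 mm thick; round head 18 mm thick, 40 mm high. The point is half-way up the head, 24 mm above the collar's underside, 58 mm above the tip.
- pin_tip (a point): Centre of the lower end of the same pin's shank; 58 mm below pin_head.
- bar_pin_head (a point): Middle of the crossbar (48 mm long, 12 mm thick) of the other pin, which is to stay in the rack; its collar is the same, its shank only 20 mm long. It is 30 mm above its collar's underside.
- frame_rack: Open tube rack 280 x 84 x 90 mm, fixed, cream plastic; origin under its centre, long side along its x, z up. The two pins hang upright by their collars in deck openings about 19 mm square in its middle row, 47 mm either side of its centre; which is where varies. Deck top 90 mm above the table.
- petri: Petri dish, 90 mm across, 14 mm high, loose; origin at the centre of its underside.
- timer: White bench timer, 62 x 64 x 18 mm, loose; origin at the centre of its underside.
- pin: The same round-headed pin as a whole; origin at the centre of its collar's underside, 24 mm below pin_head.

How it is judged:
By the outcome, as a careful person would: the job done as asked, in the order asked, and still so for the second after the job is handed in, while the arm keeps its last pose, push and grip.
It also fails if it takes over 51 s, if anything falls off the work surface, if the arm or the gripper's body presses on something with over 40 N, if the wrist force passes 120 N, or if a joint passes its speed limit or range.

## Robot

A 7-joint arm with a two-finger parallel gripper is mounted at the origin on a cart in front of the work surface, level with it; the furniture and walls round the work are solid. World frame = base frame: x ahead of the robot, y to its left, z up, the work surface at z = 0. Lengths are in m, angles in rad, forces in N, time in s.
With the tool pointing down it reaches from about 0.4 to 0.875 m from the base axis. Payload 6.5 kg.
Tool frame: the origin (TCP) lies midway between the tips of the shut fingers; the grasp point (between the pads) lies 19 mm behind it (robot.grip_point_offset is the distance from the TCP to the grasp point, in m); z points along the fingers, x is the direction in which the jaws open and shut, and the axes are right-handed (so a half turn about z gives the same grasp; the last joint's range is limited). The gripper opens to 88 mm and grips with 3 to 60 N. Pads are 18 mm wide; open, the fingers measure 123 mm over their backs; the gripper's body (75 mm by 187 mm) begins 45 mm behind the grasp point.
Start: joints at [-1.179, 0.536, -0.004, 1.538, 0.003, 1.067, -0.071], TCP at [0.287, 0.583, 0.239] pointing down, gripper open.
Joint ranges: [-2.7, 2.7], [-0.37, 2.16], [-1.27, 1.26], [0.24, 2.4], [-1.31, 4.45], [0.19, 1.91], [-2.76, 2.76]. Speed limits (rad/s): [2.39, 2.39, 3.14, 3.14, 3.14, 3.14, 3.14].

## Interface

Orientations are given as a unit quaternion [w, x, y, z].
In Python, from rig import robot gives the robot as it stands. The module is installed in compiled form; this text tells all that it offers.
- The arm moves only by the shell command python3 -m creep 'ROWS'. ROWS is JSON, a list of rows, each an object with "slide": the shift along the tool's x, y, z in mm, a list of three; "angular": the turn, a rotation vector about the tool's x, y, z in rad, a list of three; "claw": the opening, from 0 (shut) to 1 (fully open). In form: [{"slide": [dx, dy, dz], "angular": [ax, ay, az], "claw": claw}, ...]. A call has exactly 10 rows; each row is the pose to reach, as a shift and turn from the pose commanded when the call began, along the tool's axes at that moment; what a row does not reach only later rows make up. A row lasts 1/12 s, in which the tool goes at most 41.7 mm and 7.16 degrees, less where a joint would pass 70% of its speed; a pose out of reach is approached as far as the arm can. A call with a gripper value outside its range is refused whole. The fingers move at their own pace and stop on an object; the grip force is fixed at half the most. Time passes only in rows, so rows that repeat a pose let the fingers close, or fill a call up. It gives the time, the measured TCP pose, the force and the opening at its end, in the units of the state.
- robot.state(): the state, without advancing time (a new reading comes with each control period).
- robot.get_image(name): name is "scene" or "top" or "wrist"; returns a dict with "color" (384x512x3 uint8, red, green, blue), "K" (3x3 intrinsics, pixels), "k1" (the pictures are not rectified: a ray, as slopes to the right and down, at radius r is drawn at 1 + k1 r^2 times it, then the intrinsics apply), "R" (3x3) and "t" (3): a world point X has camera coordinates R X + t; the wrist camera has in their place "tool_from_camera" (4x4, takes a point from camera to tool coordinates, whose origin is the TCP and whose axes are the tool frame's). Camera axes: x right, y down, z forward; pixel columns grow to the right and rows downward; lengths in m; the calibration is good to about 2 mm. A picture is of the moment at which its call begins: read the wrist's pose just before it. There is no depth.
- robot.job_done(): hands the job in, once; it reports no verdict.
The state is a dict: "t": time; "joint_pos": joint angles; "joint_velocities": joint speeds; "joint_torque": joint torques, N m; "ee_pos": TCP position; "tool_rot": TCP orientation; "ft_force": force on the tool from outside, world axes, zero at the start; "wrist_torque": the same for the moment, N m; "finger_gap": finger opening in m.
Only numpy, scipy, OpenCV 4.12 (cv2) and the standard library are available. Lean on these libraries where they do the work, as an engineer would, in place of code of your own. Each camera call takes 0.05 s, during which the arm holds its last target.

## Working session

There is one attempt and no reset: what is moved stays moved. The work goes in short steps, Python scripts to look and compute and a shell command to move; the robot and the scene stay as the last step left them, time stands still between calls to the robot, and variables do not carry over. Pictures are saved under pics/ and viewed, and the job is handed in when it is done.

```bash
mkdir -p pics; ls; python3 - <<'E'
from rig import robot
import cv2,pickle
s=robot.state();print(s)
d={}
for n in("scene","top","wrist"):
    i=robot.get_image(n);d[n]=i
    cv2.imwrite(f"pics/{n}0.png",i["color"][:,:,::-1]);print(n,{k:v for k,v in i.items() if k!="color"})
pickle.dump(d,open("im0.pkl","wb"))
print(robot.grip_point_offset)
E
```

```text
pics
{'t': 0.0, 'joint_pos': array([-1.17917234,  0.53716148, -0.00441572,  1.53884012,  0.00263799,
        1.06731948, -0.07120829]), 'joint_velocities': array([-0.00028728,  0.00105045,  0.00018337, -0.00101192,  0.00103551,
       -0.00224749, -0.00075977]), 'joint_torque': array([-6.10914085e-04, -5.70975959e+01,  9.90493074e-01, -2.51605117e+01,
       -5.62971749e-02,  1.77403365e-02,  1.54754257e-04]), 'ee_pos': array([0.28706726, 0.58249757, 0.23785522]), 'tool_rot': array([ 5.25684693e-04,  8.49099619e-01,  5.28232046e-01, -6.82786800e-04]), 'ft_force': array([-0.46750948, -0.68038271,  0.521837  ]), 'wrist_torque': array([ 0.00452909,  0.01297848, -0.00431698]), 'finger_gap': 0.0875376240952227}
scene {'K': array([[398.87269404,   0.        , 251.36810739],
       [  0.        , 398.87269404, 189.96559668],
       [  0.        ,   0.        ,   1.        ]]), 'k1': 0.01830804175036539, 'R': array([[-0.60974049, -0.79260037, -0.00108708],
       [-0.37184305,  0.28726628, -0.8827292 ],
       [ 0.69996377, -0.53783151, -0.46988082]]), 't': array([0.39079951, 0.2554383 , 0.6
[... 267 characters left out ...]
99704066, -0.01554586, -0.07528772],
       [ 0.07534423, -0.00308133, -0.99715282]]), 't': array([0.08397257, 0.51416529, 0.92776431])}
wrist {'K': array([[333.47114473,   0.        , 258.24792583],
       [  0.        , 333.47114473, 194.06643318],
       [  0.        ,   0.        ,   1.        ]]), 'k1': -0.07584782266611373, 'tool_from_camera': array([[ 9.99999680e-01, -7.06187765e-04,  3.75545944e-04,
        -2.29336627e-06],
       [ 5.83261262e-04,  9.65132339e-01,  2.61761778e-01,
        -6.74517902e-02],
       [-5.47304500e-04, -2.61761475e-01,  9.65132442e-01,
        -1.46419796e-01],
       [ 0.00000000e+00,  0.00000000e+00,  0.00000000e+00,
         1.00000000e+00]])}
0.0187
```

View pics/scene0.png

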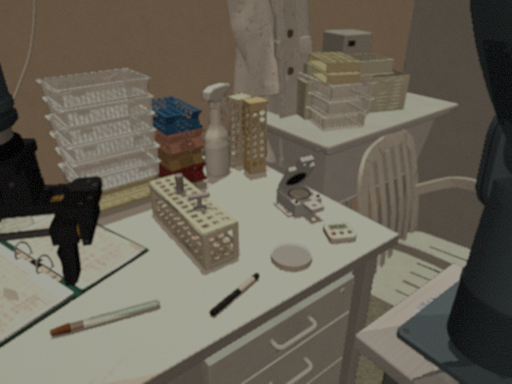

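View pics/top0.png

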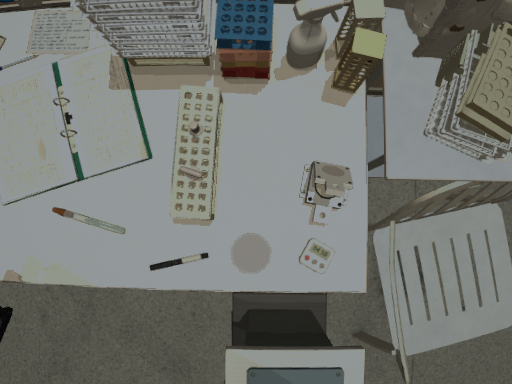

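View pics/wrist0.png

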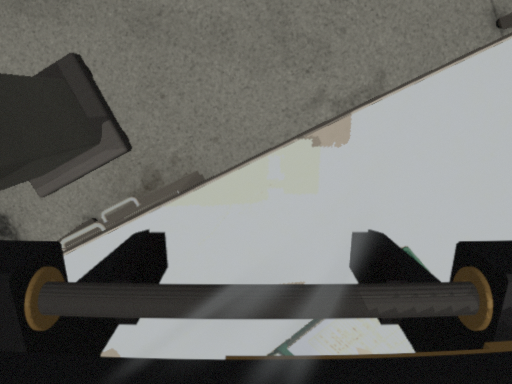

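The top view shows the rack at about (195,152), with the round pin near (195,128) and the bar pin near (192,172). The jig is at about (328,188), its hinge toward the upper part of the image, with the dish at (251,253) and the timer at (317,255). I'll zoom in next.

```bash
python3 - <<'E'
import pickle,cv2,numpy as np
d=pickle.load(open("im0.pkl","rb"))
t=d["top"]["color"][:,:,::-1]; s=d["scene"]["color"][:,:,::-1]
f=lambda im,x,y,w,h,k:cv2.resize(np.ascontiguousarray(im[y:y+h,x:x+w]),None,fx=k,fy=k,interpolation=cv2.INTER_CUBIC)
g=lambda im:np.clip(im.astype(float)*1.5,0,255).astype(np.uint8)
cv2.imwrite("pics/tj.png",g(f(t,290,150,80,75,8)))
cv2.imwrite("pics/sj.png",g(f(s,265,145,100,75,8)))
cv2.imwrite("pics/tr.png",g(f(t,160,80,75,75,7)))
cv2.imwrite("pics/sr.png",g(f(s,145,165,100,75,8)))
E
```

```text
(no output)
```

View pics/tj.png

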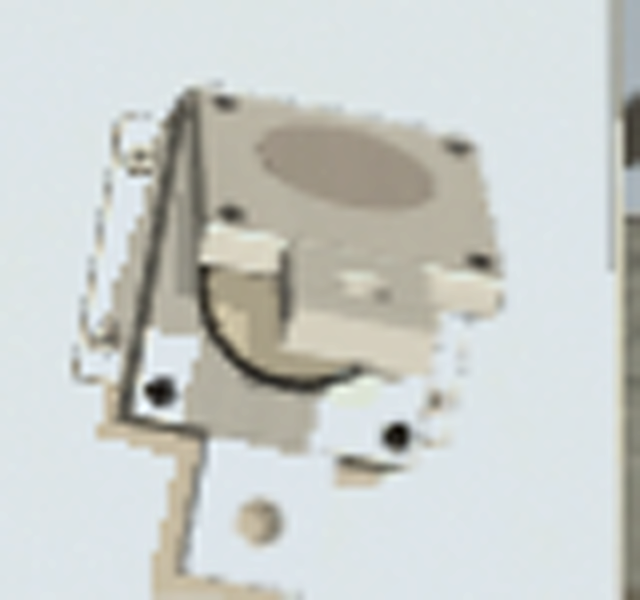

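View pics/sj.png

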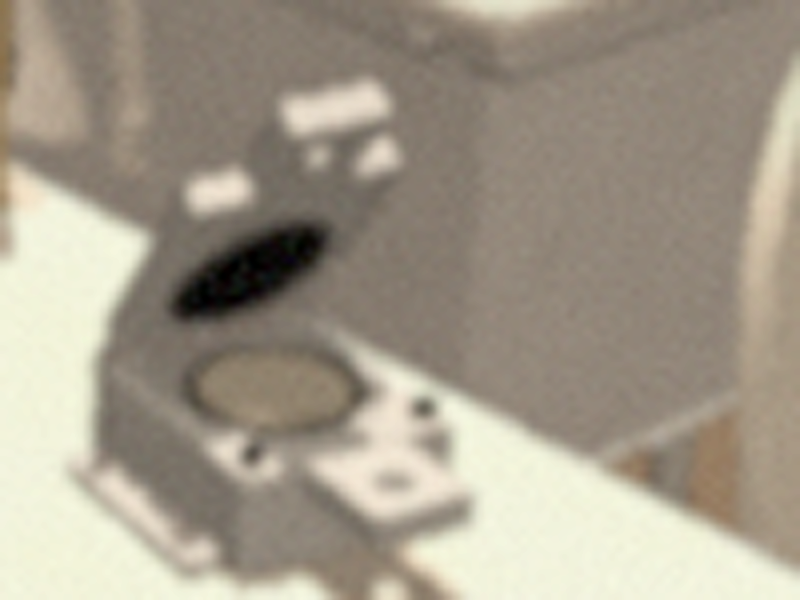

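View pics/tr.png

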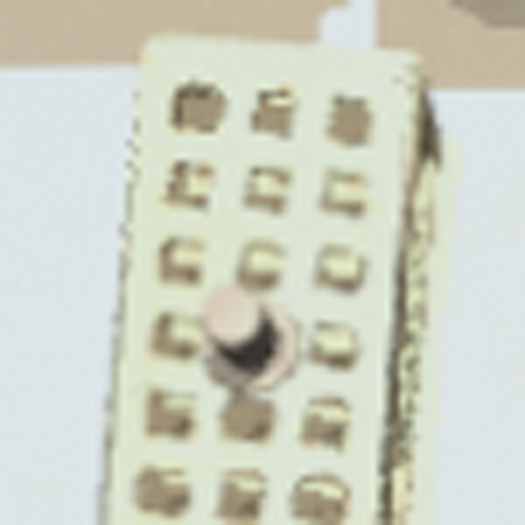

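View pics/sr.png

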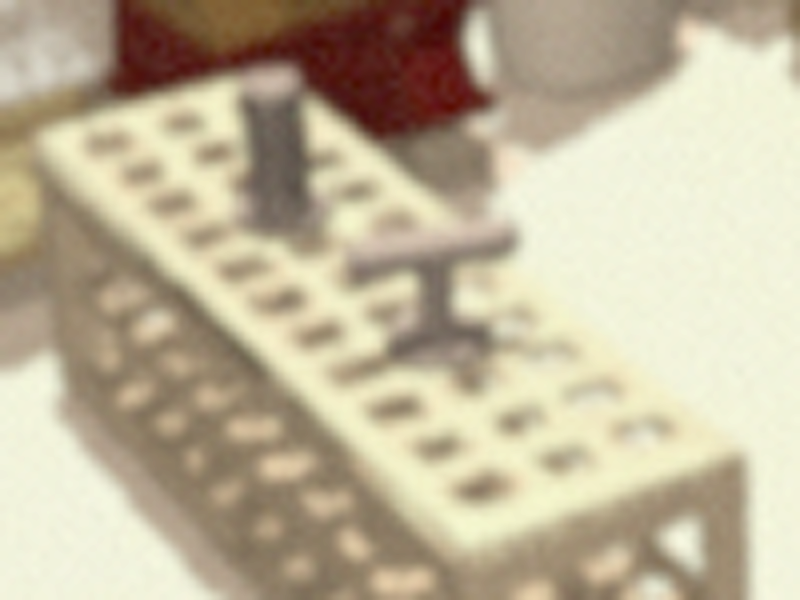

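```bash
cat > h.py <<'E'
import numpy as np,cv2,pickle
from scipy.spatial.transform import Rotation as Ro
def ray(im,u,v,st=None):
    K,k=im["K"],im["k1"]
    p=cv2.undistortPoints(np.array([[[u,v]]],float),K,np.array([k,0,0,0,0.]))[0,0]
    r=np.array([p[0],p[1],1.])
    if "R" in im: R=im["R"];return -R.T@im["t"],R.T@r
    T=im["tool_from_camera"];q=np.array(st["tool_rot"]);A=Ro.from_quat(q[[1,2,3,0]]).as_matrix()
    return A@T[:3,3]+st["ee_pos"],A@T[:3,:3]@r
def proj(im,X,st=None):
    if "R" in im: c=im["R"]@X+im["t"]
    else:
        T=im["tool_from_camera"];q=np.array(st["tool_rot"]);A=Ro.from_quat(q[[1,2,3,0]]).as_matrix()
        c=T[:3,:3].T@(A.T@(np.array(X)-st["ee_pos"])-T[:3,3])
    p=c[:2]/c[2];p=p*(1+im["k1"]*(p@p));return im["K"][:2,:2]@p+im["K"][:2,2]
def onz(im,u,v,z,st=None):
    c,d=ray(im,u,v,st);return c+d*(z-c[2])/d[2]
def onplane(im,u,v,p0,n,st=None):
    c,d=ray(im,u,v,st);return c+d*(((p0-c)@n)/(d@n))
def two(r1,r2):
    (c1,d1),(c2,d2)=r1,r2
    s=np.linalg.lstsq(np.c_[d1,-d2],c2-c1,rcond=None)[0]
    a,b=c1+d1*s[0],c2+d2*s[1];return (a+b)/2,np.linalg.norm(a-b)
def cr(x,y,k,x0,y0): return (x+.5)/k-.5+x0,(y+.5)/k-.5+y0
E
python3 - <<'E'
from h import *
np.set_printoptions(precision=4,suppress=True)
d=pickle.load(open("im0.pkl","rb"));T,S=d["top"],d["scene"]
tj=lambda x,y:cr(x,y,8,290,150);sj=lambda x,y:cr(x,y,8,265,145);tr=lambda x,y:cr(x,y,7,160,80);sr=lambda x,y:cr(x,y,8,145,165)
h1=onz(T,*tj(260,521),.038);h2=onz(S,*sj(395,481),.038);print("hole",h1,h2,two(ray(T,*tj(260,521)),ray(S,*sj(395,481))))
b=[onz(T,*tj(161,391),.042),onz(T,*tj(397,436),.042)];print("buf top",b)
bs=[onz(S,*sj(253,455),.042),onz(S,*sj(424,408),.042)];print("buf sc",bs)
for B in(b,bs):
    dy=B[0]-B[1];print(np.linalg.norm(dy),"yaw from y axis",np.degrees(np.arctan2(dy[1],dy[0]))-90); m=(B[0]+B[1])/2
    print("mid",m)
h=(h1+h2)/2;h=h1
# pin
for z,a,c in((.134,(231,313),(272,77)),(.092,(251,342),(280,215))):
    print("pin",z,onz(T,*tr(*a),z),onz(S,*sr(*c),z))
a=onz(T,*cr(192-160,0,1,160,172),.12);print("bar",a)
yaw=np.arctan2(*(b[0]-b[1])[[1,0]])-np.pi/2
X=np.array([np.cos(yaw),np.sin(yaw),0]);Y=np.array([-X[1],X[0],0]);
H=np.array([h[0],h[1],.04])+.105*X
for im,p,k in((T,tj(362,284),"outer"),(S,sj(318,157),"under")):
    P=onplane(im,*p,H,Y);v=P-H;print(k,np.linalg.norm(v),np.arctan2(v[2],-v@X), P)
# corners of outer face at tab end
print("hinge",H)
E
```

```text
hole [ 0.4544 -0.0489  0.038 ] [ 0.457 -0.054  0.038] (array([ 0.4537, -0.049 ,  0.0413]), np.float64(0.001829446608700398))
buf top [array([ 0.4891, -0.0211,  0.042 ]), array([ 0.4778, -0.0855,  0.042 ])]
buf sc [array([ 0.4907, -0.0254,  0.042 ]), array([ 0.4795, -0.0896,  0.042 ])]
0.06542420523918091 yaw from y axis -9.938456485323798
mid [ 0.4834 -0.0533  0.042 ]
0.06510448427479434 yaw from y axis -9.881786147660222
mid [ 0.4851 -0.0575  0.042 ]
pin 0.134 [0.6274 0.2226 0.134 ] [0.6343 0.2169 0.134 ]
pin 0.092 [0.6281 0.2228 0.092 ] [0.6298 0.2208 0.092 ]
bar [0.534  0.2229 0.12  ]
outer 0.10517234292158387 1.1040704495893088 [ 0.5112 -0.0588  0.1339]
under 0.10676954140039246 1.0149604049814642 [ 0.5023 -0.0573  0.1307]
hinge [ 0.5578 -0.067   0.04  ]
```

The hole is near (0.454,-0.05), with jig yaw about -9.9° and lid angle about 1.0 rad. The pin is near (0.628,0.222). I'll move to hover over the jig front with the jaws along jig y.

```bash
python3 -m creep '[{"slide":[-30,25,0],"angular":[0,0,-0.05],"claw":1},{"slide":[-61,51,-2],"angular":[0,0,-0.12],"claw":1},{"slide":[-93,78,-3],"angular":[0,0,-0.2],"claw":1},{"slide":[-125,105,-4],"angular":[0,0,-0.285],"claw":1},{"slide":[-157,132,-5],"angular":[0,0,-0.285],"claw":1},{"slide":[-189,159,-6],"angular":[0,0,-0.285],"claw":1},{"slide":[-221,186,-7],"angular":[0,0,-0.285],"claw":1},{"slide":[-253,212,-8],"angular":[0,0,-0.285],"claw":1},{"slide":[-285,239,-9],"angular":[0,0,-0.285],"claw":1},{"slide":[-310,260,-10],"angular":[0,0,-0.285],"claw":1}]'
cat > st.py <<'E'
from h import *
from rig import robot
import sys
np.set_printoptions(precision=4,suppress=True)
def A(s):
    q=np.array(s["tool_rot"]);return Ro.from_quat(q[[1,2,3,0]]).as_matrix()
s=robot.state()
print("t",s["t"],"pos",s["ee_pos"],"F",s["ft_force"],"gap",s["finger_gap"],"q",s["joint_pos"])
print("x",A(s)[:,0],"z",A(s)[:,2])
if len(sys.argv)>3:
    tgt=np.array([float(a) for a in sys.argv[1:4]]);print("slide mm",1e3*A(s).T@(tgt-s["ee_pos"]))
    ya=np.radians(float(sys.argv[4]) if len(sys.argv)>4 else 80.1)
    X=np.array([np.cos(ya),np.sin(ya),0]);Z=np.array([0,0,-1.]);G=np.c_[X,np.cross(Z,X),Z]
    print("rot",Ro.from_matrix(A(s).T@G).as_rotvec())
E
python3 st.py .44 -.04 .25
```

```text
t: 0.98
ee_pos: [0.3836, 0.1868, 0.2487]
tool_rot: [0.0, 0.766, 0.643, -0.0]
ft_force: [0.8, 0.3, 0.3]
finger_gap: 0.0881
t 0.9833 pos [0.3836 0.1868 0.2487] F [0.8399 0.3376 0.3118] gap 0.0880625419730316 q [-0.6303  0.1374  0.0779  2.0884 -0.0129  0.9166  0.8509]
x [ 0.1737  0.9848 -0.0005] z [-0.0001 -0.0005 -1.    ]
slide mm [-213.5706   94.9443   -1.1546]
rot [ 0.      0.0005 -0.0018]
```

```bash
python3 -m creep '[{"slide":[-30,13,0],"angular":[0,0,0],"claw":1},{"slide":[-65,29,0],"angular":[0,0,0],"claw":1},{"slide":[-100,44,0],"angular":[0,0,0],"claw":1},{"slide":[-135,60,0],"angular":[0,0,0],"claw":1},{"slide":[-170,76,-1],"angular":[0,0,0],"claw":1},{"slide":[-200,89,-1],"angular":[0,0,0],"claw":1},{"slide":[-214,95,-1],"angular":[0,0,0],"claw":1},{"slide":[-214,95,-1],"angular":[0,0,0],"claw":1},{"slide":[-214,95,-1],"angular":[0,0,0],"claw":1},{"slide":[-214,95,-1],"angular":[0,0,0],"claw":1}]'
python3 - <<'E'
from st import *
s=robot.state();i=robot.get_image("wrist");pickle.dump((s,i),open("w1.pkl","wb"))
cv2.imwrite("pics/w1.png",i["color"][:,:,::-1])
c=i["color"][:,:,::-1]
print(proj(i,np.array([.4544,-.0489,.038]),s))
E
```

```text
t: 1.82
ee_pos: [0.44, -0.0358, 0.2495]
tool_rot: [-0.0, 0.765, 0.644, -0.0]
ft_force: [-0.0, -0.8, 0.4]
finger_gap: 0.0881
t 1.8167 pos [ 0.44   -0.0358  0.2495] F [-0.0301 -0.8     0.417 ] gap 0.08812202577428822 q [-0.2791  0.1625  0.2885  2.0646 -0.0585  0.9225  1.4405]
x [0.1706 0.9853 0.0004] z [-0.0006  0.0005 -1.    ]
[248.4967 182.611 ]
```

View pics/w1.png

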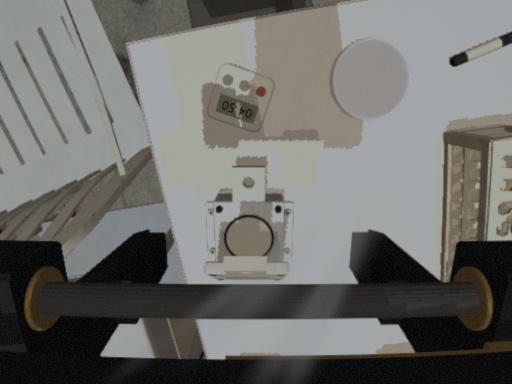

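The hole shows at about (249,182) and the buffers at (221,209) and (277,209). The jig is square to the tool axes, and my predicted hole pixel (248.5,182.6) agrees. Next is a precise fit.

```bash
python3 - <<'E'
from h import *
np.set_printoptions(precision=4,suppress=True)
s,i=pickle.load(open("w1.pkl","rb"))
c=np.ascontiguousarray(i["color"][155:290,190:310,::-1])
cv2.imwrite("pics/w1c.png",cv2.resize(c,None,fx=5,fy=5,interpolation=cv2.INTER_CUBIC)[:600])
g=cv2.cvtColor(i["color"],cv2.COLOR_RGB2GRAY).astype(float)
def blob(u,v,r):
    p=g[v-r:v+r+1,u-r:u+r+1];w=np.clip(np.median(np.r_[p[0],p[-1],p[:,0],p[:,-1]])-15-p,0,None)
    y,x=np.mgrid[v-r:v+r+1,u-r:u+r+1];return (x*w).sum()/w.sum(),(y*w).sum()/w.sum()
h=blob(249,182,9);b1=blob(221,209,6);b2=blob(277,209,6)
print(h,b1,b2)
H=onz(i,*h,.038,s);B1=onz(i,*b1,.042,s);B2=onz(i,*b2,.042,s);d=B2-B1
print(H,B1,B2,np.linalg.norm(d),np.degrees(np.arctan2(d[1],d[0])), (B1+B2)/2-H)
E
```

```text
(np.float64(247.96914575178448), np.float64(182.80957863228184)) (np.float64(218.77123011427292), np.float64(208.7521846291732)) (np.float64(277.63418530351436), np.float64(208.7129925452609))
[ 0.4545 -0.0495  0.038 ] [ 0.4772 -0.0866  0.042 ] [ 0.4884 -0.022   0.042 ] 0.06557168744369145 80.1749379117072 [ 0.0283 -0.0048  0.004 ]
```

View pics/w1c.png

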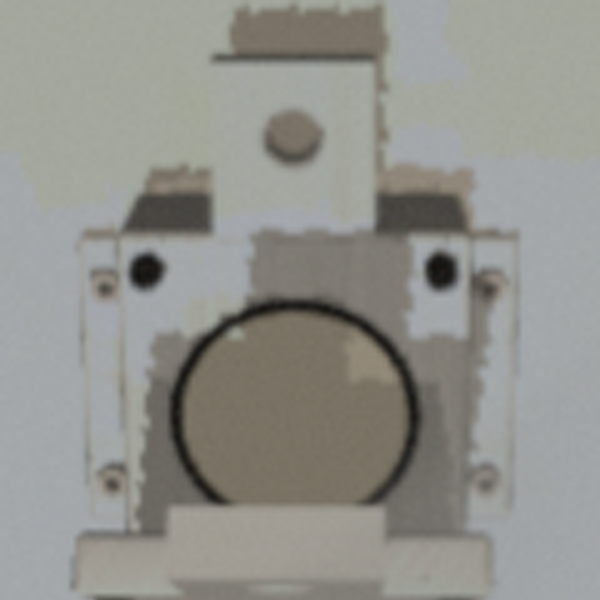

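```bash
python3 -m creep '[{"slide":[-3,15,5],"angular":[0,0,0],"claw":0},{"slide":[-6,30,12],"angular":[0,0,0],"claw":0},{"slide":[-10,50,25],"angular":[0,0,0],"claw":0},{"slide":[-11,63,40],"angular":[0,0,0],"claw":0},{"slide":[-11,63,55],"angular":[0,0,0],"claw":0},{"slide":[-11,63,70],"angular":[0,0,0],"claw":0},{"slide":[-11,63,80],"angular":[0,0,0],"claw":0},{"slide":[-11,63,85],"angular":[0,0,0],"claw":0},{"slide":[-11,63,85],"angular":[0,0,0],"claw":0},{"slide":[-11,63,85],"angular":[0,0,0],"claw":0}]'
python3 st.py .5008 -.0574 .0535
```

```text
t: 2.7
ee_pos: [0.5006, -0.0583, 0.1651]
tool_rot: [0.0, 0.765, 0.644, 0.0]
ft_force: [0.2, 0.2, 0.2]
finger_gap: 0.0239
t 2.7 pos [ 0.5006 -0.0583  0.1651] F [0.215  0.1639 0.1681] gap 0.023915573407157917 q [-0.1977  0.4004  0.2776  1.9967 -0.1553  0.764   1.5703]
x [0.1712 0.9852 0.0002] z [ 0.0003  0.0002 -1.    ]
slide mm [  0.8471   0.009  111.5918]
rot [ 0.0003 -0.0002  0.0008]
```

```bash
python3 -m creep '[{"slide":[1,0,4],"angular":[0,0,0],"claw":0},{"slide":[1,0,10],"angular":[0,0,0],"claw":0},{"slide":[1,0,16],"angular":[0,0,0],"claw":0},{"slide":[1,0,22],"angular":[0,0,0],"claw":0},{"slide":[1,0,29],"angular":[0,0,0],"claw":0},{"slide":[1,0,36],"angular":[0,0,0],"claw":0},{"slide":[1,0,43],"angular":[0,0,0],"claw":0},{"slide":[1,0,50],"angular":[0,0,0],"claw":0},{"slide":[1,0,57],"angular":[0,0,0],"claw":0},{"slide":[1,0,64],"angular":[0,0,0],"claw":0}]'
python3 st.py .5008 -.0574 .0535
```

```text
t: 3.53
ee_pos: [0.5011, -0.0578, 0.1]
tool_rot: [0.0, 0.765, 0.643, 0.0]
ft_force: [-0.5, -0.2, 1.4]
finger_gap: 0.0004
t 3.5333 pos [ 0.5011 -0.0578  0.1   ] F [-0.5382 -0.1959  1.3848] gap 0.00036097880550261076 q [-0.1659  0.5118  0.2407  2.0299 -0.2017  0.6214  1.6076]
x [ 0.1719  0.9851 -0.0001] z [ 0.0006 -0.0002 -1.    ]
slide mm [ 0.3807 -0.3916 46.5384]
rot [ 0.0006  0.0001 -0.    ]
```

Contact is light at about 1.4 N, as expected. I'll continue down.

```bash
python3 -m creep '[{"slide":[0,0,7],"angular":[0,0,0],"claw":0},{"slide":[0,0,14],"angular":[0,0,0],"claw":0},{"slide":[0,0,21],"angular":[0,0,0],"claw":0},{"slide":[0,0,28],"angular":[0,0,0],"claw":0},{"slide":[0,0,34],"angular":[0,0,0],"claw":0},{"slide":[0,0,39],"angular":[0,0,0],"claw":0},{"slide":[0,0,43],"angular":[0,0,0],"claw":0},{"slide":[0,0,46],"angular":[0,0,0],"claw":0},{"slide":[0,0,47],"angular":[0,0,0],"claw":0},{"slide":[0,0,47],"angular":[0,0,0],"claw":0}]'
python3 st.py .5008 -.0574 .0535
```

```text
t: 4.37
ee_pos: [0.5001, -0.0577, 0.0537]
tool_rot: [-0.001, 0.765, 0.643, -0.0]
ft_force: [-3.1, -0.0, 6.4]
finger_gap: 0.0003
t 4.3667 pos [ 0.5001 -0.0577  0.0537] F [-3.0543 -0.0463  6.4319] gap 0.0003251304892160323 q [-0.1379  0.597   0.2066  2.0422 -0.2326  0.5254  1.6341]
x [0.1719 0.9851 0.0001] z [-0.0012  0.0003 -1.    ]
slide mm [0.3919 0.6531 0.2104]
rot [-0.0013 -0.0001 -0.    ]
```

```bash
python3 -m creep '[{"slide":[0,0,-15],"angular":[0,0,0],"claw":0},{"slide":[0,0,-40],"angular":[0,0,0],"claw":0.3},{"slide":[2,-10,-75],"angular":[0,0,0],"claw":1},{"slide":[4,-30,-110],"angular":[0,0,0],"claw":1},{"slide":[6,-50,-145],"angular":[0,0,0],"claw":1},{"slide":[7,-60,-180],"angular":[0,0,0],"claw":1},{"slide":[7,-62,-196],"angular":[0,0,0],"claw":1},{"slide":[7,-62,-196],"angular":[0,0,0],"claw":1},{"slide":[7,-62,-196],"angular":[0,0,0],"claw":1},{"slide":[7,-62,-196],"angular":[0,0,0],"claw":1}]'
python3 - <<'E'
from st import *
s=robot.state();i=robot.get_image("wrist");pickle.dump((s,i),open("w2.pkl","wb"))
c=np.ascontiguousarray(i["color"][130:290,170:330,::-1])
cv2.imwrite("pics/w2.png",cv2.resize(c,None,fx=3.5,fy=3.5,interpolation=cv2.INTER_CUBIC))
E
```

```text
t: 5.2
ee_pos: [0.4405, -0.0401, 0.2489]
tool_rot: [-0.0, 0.765, 0.644, -0.0]
ft_force: [-1.1, -0.3, -0.7]
finger_gap: 0.0581
t 5.2 pos [ 0.4405 -0.0401  0.2489] F [-1.1344 -0.2817 -0.6961] gap 0.0580763883143439 q [-0.2938  0.1657  0.3161  2.0645 -0.0643  0.9214  1.4554]
x [ 0.1718  0.9851 -0.0002] z [-0.0009 -0.0001 -1.    ]
```

View pics/w2.png

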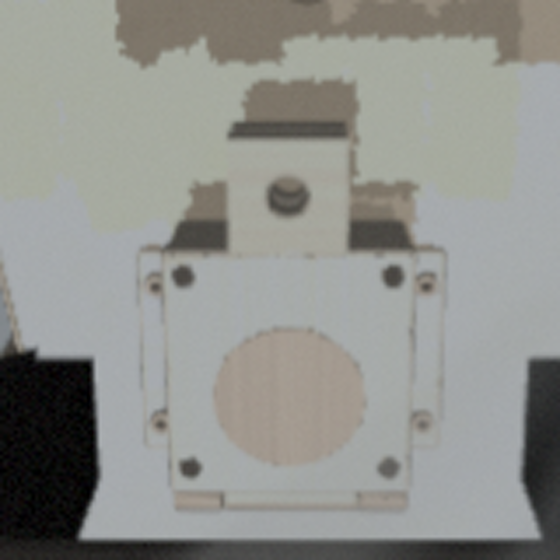

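The lid is down on the buffers. Its hole is at about (252,185) in the full image, and through it the lower hole looks well aligned.

```bash
python3 - <<'E'
from h import *
np.set_printoptions(precision=4,suppress=True)
s,i=pickle.load(open("w2.pkl","rb"))
g=cv2.cvtColor(i["color"],cv2.COLOR_RGB2GRAY).astype(float)
u,v,r=252,185,9
p=g[v-r:v+r+1,u-r:u+r+1];w=(p<np.median(p)-25).astype(float);print(w.astype(int))
y,x=np.mgrid[v-r:v+r+1,u-r:u+r+1];h=(x*w).sum()/w.sum(),(y*w).sum()/w.sum()
print(h,onz(i,*h,.056,s))
for z,dx in((.0562,.0005),(.038,0)):
  print(proj(i,np.array([.4545+dx,-.0494,z]),s))
E
```

```text
[[0 0 0 0 0 0 0 0 0 0 0 0 0 0 0 0 0 0 0]
 [0 0 0 0 0 0 0 0 0 0 0 0 0 0 0 0 0 0 0]
 [0 0 0 0 0 0 0 0 0 0 0 0 0 0 0 0 0 0 0]
 [0 0 0 0 0 0 0 0 0 0 0 0 0 0 0 0 0 0 0]
 [0 0 0 0 0 0 0 0 0 0 0 0 0 0 0 0 0 0 0]
 [0 0 0 0 0 0 1 1 1 1 1 1 1 0 0 0 0 0 0]
 [0 0 0 0 1 1 1 1 1 1 1 1 1 1 0 0 0 0 0]
 [0 0 0 1 1 1 1 1 1 1 1 1 1 1 1 0 0 0 0]
 [0 0 0 1 1 1 1 1 1 1 1 1 1 1 1 0 0 0 0]
 [0 0 0 1 1 1 1 1 1 1 1 1 1 1 1 1 0 0 0]
 [0 0 0 1 1 1 1 1 1 1 1 1 1 1 1 1 0 0 0]
 [0 0 0 1 1 1 1 1 1 1 1 1 1 1 1 0 0 0 0]
 [0 0 0 1 1 1 1 1 1 1 1 1 1 1 1 0 0 0 0]
 [0 0 0 0 1 1 1 1 1 1 1 1 1 1 1 0 0 0 0]
 [0 0 0 0 1 1 1 1 1 1 1 1 1 1 0 0 0 0 0]
 [0 0 0 0 0 0 1 1 1 1 1 1 1 0 0 0 0 0 0]
 [0 0 0 0 0 0 0 0 0 0 0 0 0 0 0 0 0 0 0]
 [0 0 0 0 0 0 0 0 0 0 0 0 0 0 0 0 0 0 0]
 [0 0 0 0 0 0 0 0 0 0 0 0 0 0 0 0 0 0 0]]
(np.float64(251.71428571428572), np.float64(185.96638655462183)) [ 0.4548 -0.0494  0.056 ]
[251.7212 186.2075]
[251.9474 181.8272]
```

Lid hole and prediction agree to 0.3 px. Next I'll hover above the pin.

```bash
python3 -m creep '[{"slide":[20,9,0],"angular":[0,0,0],"claw":1},{"slide":[55,24,0],"angular":[0,0,0],"claw":1},{"slide":[91,40,0],"angular":[0,0,0],"claw":1},{"slide":[127,56,0],"angular":[0,0,0],"claw":1},{"slide":[163,72,0],"angular":[0,0,0],"claw":1},{"slide":[199,88,0],"angular":[0,0,0],"claw":1},{"slide":[235,103,0],"angular":[0,0,0],"claw":1},{"slide":[268,117,0],"angular":[0,0,0],"claw":1},{"slide":[285,125,0],"angular":[0,0,0],"claw":1},{"slide":[290,127,0],"angular":[0,0,0],"claw":1}]'
python3 - <<'E'
from st import *
i=robot.get_image("top")
s=robot.state();i=robot.get_image("wrist");pickle.dump((s,i),open("w3.pkl","wb"))
print(s["ee_pos"],s["joint_velocities"])
cv2.imwrite("pics/w3.png",i["color"][:,:,::-1])
E
```

```text
t: 6.08
ee_pos: [0.6159, 0.2275, 0.2467]
tool_rot: [-0.001, 0.764, 0.645, -0.001]
ft_force: [-0.5, -0.8, -0.3]
finger_gap: 0.088
t 6.0833 pos [0.6159 0.2275 0.2467] F [-0.4989 -0.7659 -0.2998] gap 0.08804668268209025 q [-0.5627  0.5469  0.2083  1.5184 -0.1228  1.0915  1.0752]
x [ 0.1678  0.9858 -0.0004] z [-0.0027  0.0001 -1.    ]
[0.6157 0.226  0.247 ] [ 0.025  -0.0506  0.03    0.0694  0.0089 -0.0015  0.0171]
```

View pics/w3.png

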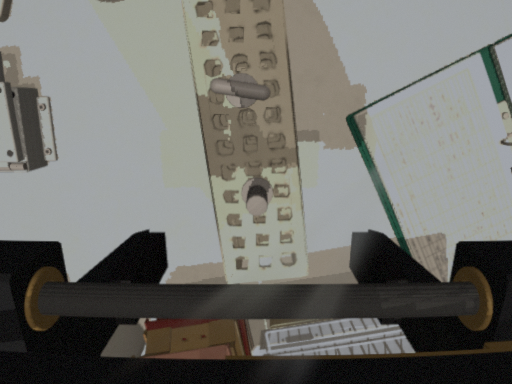

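```bash
python3 - <<'E'
from h import *
s,i=pickle.load(open("w3.pkl","rb"))
c=np.ascontiguousarray(i["color"][165:225,225:290,::-1])
cv2.imwrite("pics/w3c.png",np.clip(1.4*cv2.resize(c,None,fx=9,fy=9,interpolation=cv2.INTER_CUBIC).astype(float),0,255).astype(np.uint8))
E
```

```text
(no output)
```

View pics/w3c.png

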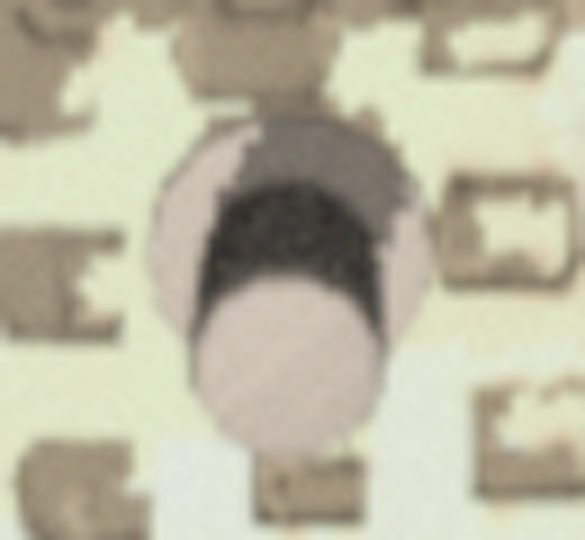

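The head top is centred at crop (288,364) and the collar at about (293,253).

```bash
python3 - <<'E'
from h import *
np.set_printoptions(precision=4,suppress=True)
s,i=pickle.load(open("w3.pkl","rb"))
for a,z in(((288,364),.134),((293,253),.094)): print(onz(i,*cr(*a,9,225,165),z,s))
E
python3 st.py .6275 .2225 .103
```

```text
[0.6272 0.2227 0.134 ]
[0.6274 0.223  0.094 ]
t 6.1833 pos [0.6153 0.2237 0.2475] F [ 0.1409 -0.005  -0.5202] gap 0.08821740515389404 q [-0.5608  0.5433  0.2109  1.5228 -0.1217  1.0916  1.0762]
x [ 0.171   0.9853 -0.0021] z [-0.0027 -0.0016 -1.    ]
slide mm [  1.1776  12.6159 144.459 ]
rot [-0.0024  0.0021  0.001 ]
```

```bash
python3 -m creep '[{"slide":[1,6,15],"angular":[0,0,0],"claw":1},{"slide":[1.5,12,40],"angular":[-0.002,0.002,0],"claw":1},{"slide":[1.5,12,65],"angular":[-0.002,0.002,0],"claw":1},{"slide":[1.5,12,90],"angular":[-0.002,0.002,0],"claw":1},{"slide":[1.5,12,110],"angular":[-0.002,0.002,0],"claw":1},{"slide":[1.5,12,125],"angular":[-0.002,0.002,0],"claw":1},{"slide":[1.5,12,137],"angular":[-0.002,0.002,0],"claw":1},{"slide":[1.5,12,143],"angular":[-0.002,0.002,0],"claw":1},{"slide":[1.5,12,145],"angular":[-0.002,0.002,0],"claw":1},{"slide":[1.5,12,145],"angular":[-0.002,0.002,0],"claw":1}]'
python3 st.py .6273 .2228 .103
python3 - <<'E'
from st import *
i=robot.get_image("wrist");cv2.imwrite("pics/w4.png",i["color"][:,:,::-1])
E
```

```text
t: 7.02
ee_pos: [0.6279, 0.2224, 0.1046]
tool_rot: [0.0, 0.766, 0.643, 0.001]
ft_force: [0.3, 0.4, 0.8]
finger_gap: 0.0883
t 7.0167 pos [0.6279 0.2224 0.1046] F [0.2758 0.431  0.7789] gap 0.08828905646082962 q [-0.5277  0.7213  0.1789  1.5921 -0.159   0.8398  1.111 ]
x [0.1726 0.985  0.0017] z [ 0.0022  0.0013 -1.    ]
slide mm [ 0.3075 -0.6182  1.6068]
rot [ 0.002  -0.0017 -0.0007]
t 7.0167 pos [0.6279 0.2224 0.1046] F [0.2758 0.431  0.7789] gap 0.08828905646082962 q [-0.5277  0.7213  0.1789  1.5921 -0.159   0.8398  1.111 ]
x [0.1726 0.985  0.0017] z [ 0.0022  0.0013 -1.    ]
```

View pics/w4.png

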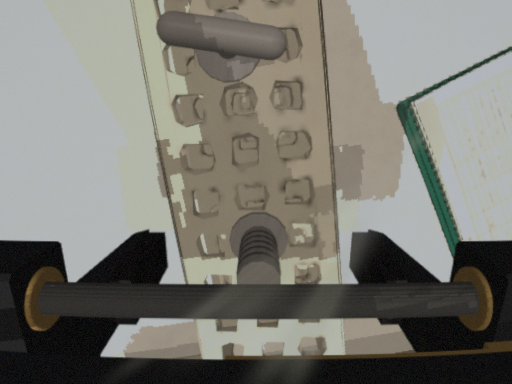

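The pin stands between the fingers at about (258,265), with its collar at (258,235). I'll close on it.

```bash
python3 -m creep '[{"slide":[0,-0.5,1],"angular":[0.002,-0.002,0],"claw":0},{"slide":[0,-0.5,1],"angular":[0.002,-0.002,0],"claw":0},{"slide":[0,-0.5,1],"angular":[0.002,-0.002,0],"claw":0},{"slide":[0,-0.5,1],"angular":[0.002,-0.002,0],"claw":0},{"slide":[0,-0.5,1],"angular":[0.002,-0.002,0],"claw":0},{"slide":[0,-0.5,1],"angular":[0.002,-0.002,0],"claw":0},{"slide":[0,-0.5,1],"angular":[0.002,-0.002,0],"claw":0},{"slide":[0,-0.5,1],"angular":[0.002,-0.002,0],"claw":0},{"slide":[0,-0.5,1],"angular":[0.002,-0.002,0],"claw":0},{"slide":[0,-0.5,1],"angular":[0.002,-0.002,0],"claw":0}]'
python3 st.py .6273 .2228 .103
```

```text
t: 7.9
ee_pos: [0.6273, 0.2231, 0.1037]
tool_rot: [0.0, 0.765, 0.643, -0.0]
ft_force: [-0.2, 0.4, -0.3]
finger_gap: 0.0238
t 7.9 pos [0.6273 0.2231 0.1037] F [-0.1711  0.356  -0.3451] gap 0.023832664407531116 q [-0.5291  0.7234  0.1789  1.5907 -0.1586  0.8417  1.1098]
x [ 0.172   0.9851 -0.0001] z [-0. -0. -1.]
slide mm [-0.3148  0.0437  0.695 ]
rot [-0.      0.0001 -0.    ]
```

```bash
python3 -m creep '[{"slide":[0,0,0],"angular":[0,0,0],"claw":0},{"slide":[0,0,0],"angular":[0,0,0],"claw":0},{"slide":[0,0,0],"angular":[0,0,0],"claw":0},{"slide":[0,0,0],"angular":[0,0,0],"claw":0},{"slide":[0,0,0],"angular":[0,0,0],"claw":0},{"slide":[0,0,0],"angular":[0,0,0],"claw":0},{"slide":[0,0,-5],"angular":[0,0,0],"claw":0},{"slide":[0,0,-12],"angular":[0,0,0],"claw":0},{"slide":[0,0,-20],"angular":[0,0,0],"claw":0},{"slide":[0,0,-28],"angular":[0,0,0],"claw":0}]'
python3 st.py .6273 .2228 .103
```

```text
t: 8.73
ee_pos: [0.6275, 0.2232, 0.1328]
tool_rot: [0.0, 0.765, 0.643, 0.0]
ft_force: [0.7, -0.4, -1.7]
finger_gap: 0.0167
t 8.7333 pos [0.6275 0.2232 0.1328] F [ 0.7283 -0.3552 -1.6863] gap 0.016667070771048526 q [-0.5342  0.686   0.1866  1.5784 -0.1517  0.8909  1.1047]
x [0.1719 0.9851 0.0003] z [ 0.0005  0.0002 -1.    ]
slide mm [-0.4755 -0.1387 29.8396]
rot [ 0.0004 -0.0003  0.    ]
```

```bash
python3 -m creep '[{"slide":[0,0,-20],"angular":[0,0,0],"claw":0},{"slide":[0,0,-50],"angular":[0,0,0],"claw":0},{"slide":[-10,-4,-75],"angular":[0,0,0],"claw":0},{"slide":[-35,-14,-80],"angular":[0,0,0],"claw":0},{"slide":[-70,-29,-80],"angular":[0,0,0],"claw":0},{"slide":[-105,-43,-80],"angular":[0,0,0],"claw":0},{"slide":[-140,-58,-80],"angular":[0,0,0],"claw":0},{"slide":[-175,-72,-80],"angular":[0,0,0],"claw":0},{"slide":[-210,-87,-80],"angular":[0,0,0],"claw":0},{"slide":[-240,-99,-80],"angular":[0,0,0],"claw":0}]'
python3 st.py .4545 -.0494 .15
```

```text
t: 9.57
ee_pos: [0.4871, 0.0016, 0.2127]
tool_rot: [0.0, 0.766, 0.643, 0.0]
ft_force: [-0.2, -1.1, -0.2]
finger_gap: 0.0169
t 9.5667 pos [0.4871 0.0016 0.2127] F [-0.2156 -1.1145 -0.198 ] gap 0.01685708594627372 q [-0.3119  0.2969  0.258   1.9981 -0.0989  0.8574  1.397 ]
x [0.173  0.9849 0.0003] z [ 0.001   0.0001 -1.    ]
slide mm [-55.9211 -23.3598  62.6313]
rot [ 0.0009 -0.0003 -0.0011]
```

```bash
python3 -m creep '[{"slide":[-25,-10,5],"angular":[0,0,0],"claw":0},{"slide":[-45,-19,15],"angular":[0,0,0],"claw":0},{"slide":[-55,-23,30],"angular":[0,0,0],"claw":0},{"slide":[-57,-24,45],"angular":[0,0,0],"claw":0},{"slide":[-57,-24,57],"angular":[0,0,0],"claw":0},{"slide":[-57,-24,62],"angular":[0,0,0],"claw":0},{"slide":[-57,-24,62],"angular":[0,0,0],"claw":0},{"slide":[-57,-24,62],"angular":[0,0,0],"claw":0},{"slide":[-57,-24,62],"angular":[0,0,0],"claw":0},{"slide":[-57,-24,62],"angular":[0,0,0],"claw":0}]'
python3 st.py .4545 -.0494 .15
python3 - <<'E'
from st import *
s=robot.state();i=robot.get_image("wrist");pickle.dump((s,i),open("w5.pkl","wb"));cv2.imwrite("pics/w5.png",i["color"][:,:,::-1])
i=robot.get_image("top");pickle.dump(i,open("t5.pkl","wb"))
i=robot.get_image("scene");pickle.dump(i,open("s5.pkl","wb"));cv2.imwrite("pics/s5.png",cv2.resize(np.ascontiguousarray(i["color"][100:230,240:400,::-1]),None,fx=4.5,fy=4.5,interpolation=cv2.INTER_CUBIC))
E
```

```text
t: 10.4
ee_pos: [0.4558, -0.0481, 0.1505]
tool_rot: [0.0, 0.765, 0.644, 0.001]
ft_force: [-0.4, 0.1, -0.6]
finger_gap: 0.0172
t 10.4 pos [ 0.4558 -0.0481  0.1505] F [-0.3927  0.0661 -0.5869] gap 0.0172401779108573 q [-0.2096  0.3537  0.2588  2.1166 -0.1408  0.6855  1.5413]
x [0.1716 0.9852 0.0004] z [ 0.0015  0.0001 -1.    ]
slide mm [-1.4759 -1.0419  0.5043]
rot [ 0.0015 -0.0004  0.0004]
t 10.4 pos [ 0.4558 -0.0481  0.1505] F [-0.3927  0.0661 -0.5869] gap 0.0172401779108573 q [-0.2096  0.3537  0.2588  2.1166 -0.1408  0.6855  1.5413]
x [0.1716 0.9852 0.0004] z [ 0.0015  0.0001 -1.    ]
```

View pics/w5.png

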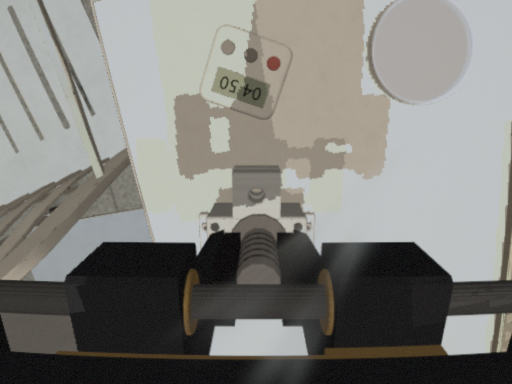

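View pics/s5.png

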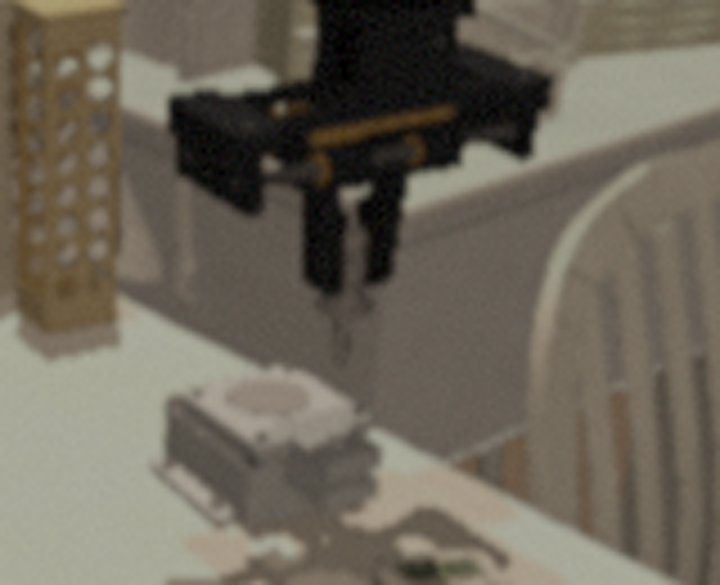

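```bash
python3 - <<'E'
from h import *
np.set_printoptions(precision=4,suppress=True)
s,i=pickle.load(open("w5.pkl","rb"))
c=np.ascontiguousarray(i["color"][160:280,200:320,::-1])
c=np.clip(1.5*cv2.resize(c,None,fx=5,fy=5,interpolation=cv2.INTER_CUBIC).astype(float),0,255).astype(np.uint8)
q=np.array(s["tool_rot"]);A=Ro.from_quat(q[[1,2,3,0]]).as_matrix()
dr=lambda P,col:cv2.circle(c,tuple(int(round(v)) for v in (proj(i,P,s)-[200,160]+.5)*5-.5),1,col,-1)
for a in np.linspace(0,6.28,90):
    dr(s["ee_pos"]+A@np.array([.015*np.cos(a),.015*np.sin(a),.0097]),(0,0,255))
    dr(s["ee_pos"]+A@np.array([.009*np.cos(a),.009*np.sin(a),-.030]),(0,255,0))
    dr(np.array([.4550+.006*np.cos(a),-.0494+.006*np.sin(a),.0562]),(255,0,0))
cv2.imwrite("pics/w5c.png",c)
print(proj(i,s["ee_pos"]+A@np.array([0,0,.0097]),s))
t=pickle.load(open("t5.pkl","rb"));cv2.imwrite("pics/t5.png",cv2.resize(np.ascontiguousarray(t["color"][130:240,270:380,::-1]),None,fx=5,fy=5))
E
```

```text
[257.9642 241.9191]
```

View pics/w5c.png

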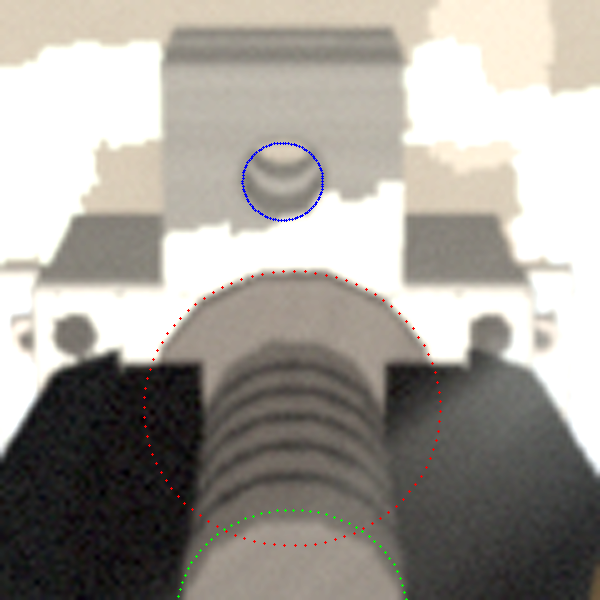

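The collar and head overlays match the tool-frame prediction to within about 0.5 mm, and the hole matches too. I'll lower to just above the lid and check again.

```bash
python3 st.py .4547 -.0494 .112|grep -E "slide|rot"; python3 -m creep '[{"slide":[-0.5,-0.5,5],"angular":[0.001,0,0],"claw":0},{"slide":[-1,-0.8,12],"angular":[0.001,0,0],"claw":0},{"slide":[-1.4,-0.8,20],"angular":[0.001,0,0],"claw":0},{"slide":[-1.4,-0.8,28],"angular":[0.001,0,0],"claw":0},{"slide":[-1.4,-0.8,34],"angular":[0.001,0,0],"claw":0},{"slide":[-1.4,-0.8,38],"angular":[0.001,0,0],"claw":0},{"slide":[-1.4,-0.8,38],"angular":[0.001,0,0],"claw":0},{"slide":[-1.4,-0.8,38],"angular":[0.001,0,0],"claw":0},{"slide":[-1.4,-0.8,38],"angular":[0.001,0,0],"claw":0},{"slide":[-1.4,-0.8,38],"angular":[0.001,0,0],"claw":0}]'; python3 st.py .4547 -.0494 .112
```

```text
slide mm [-1.3198 -0.5366 38.1612]
rot [ 0.0008 -0.0002  0.0002]
t: 11.38
ee_pos: [0.4544, -0.0495, 0.112]
tool_rot: [-0.0, 0.765, 0.643, -0.0]
ft_force: [-0.3, -0.4, -1.3]
finger_gap: 0.0171
t 11.3833 pos [ 0.4544 -0.0495  0.112 ] F [-0.347  -0.3931 -1.2716] gap 0.01708170979622096 q [-0.1844  0.4259  0.2355  2.1392 -0.1734  0.5942  1.5729]
x [0.1719 0.9851 0.0002] z [-0.0002  0.0002 -1.    ]
slide mm [0.163  0.2896 0.0285]
rot [-0.0003 -0.0002  0.    ]
```

```bash
python3 -m creep '[{"slide":[0,0.2,2],"angular":[0,0,0],"claw":0},{"slide":[0,0.2,4],"angular":[0,0,0],"claw":0},{"slide":[0,0.2,6],"angular":[0,0,0],"claw":0},{"slide":[0,0.2,8],"angular":[0,0,0],"claw":0},{"slide":[0,0.2,10],"angular":[0,0,0],"claw":0},{"slide":[0,0.2,12],"angular":[0,0,0],"claw":0},{"slide":[0,0.2,14],"angular":[0,0,0],"claw":0},{"slide":[0,0.2,16],"angular":[0,0,0],"claw":0},{"slide":[0,0.2,18],"angular":[0,0,0],"claw":0},{"slide":[0,0.2,18],"angular":[0,0,0],"claw":0}]'; python3 st.py .4547 -.0494 .0657
python3 - <<'E'
from st import *
i=robot.get_image("wrist");c=np.ascontiguousarray(i["color"][150:280,190:330,::-1])
cv2.imwrite("pics/w6.png",cv2.resize(c,None,fx=4,fy=4,interpolation=cv2.INTER_CUBIC))
E
```

```text
t: 12.22
ee_pos: [0.454, -0.0496, 0.0933]
tool_rot: [-0.001, 0.765, 0.643, -0.001]
ft_force: [-0.6, -0.8, -1.3]
finger_gap: 0.017
t 12.2167 pos [ 0.454  -0.0496  0.0933] F [-0.5829 -0.8363 -1.3172] gap 0.01702807158684597 q [-0.1719  0.4631  0.2214  2.1465 -0.1886  0.5514  1.5862]
x [ 0.1719  0.9851 -0.0001] z [-0.0016  0.0002 -1.    ]
slide mm [ 0.2789  0.7126 27.635 ]
rot [-0.0016  0.0001  0.    ]
t 12.2167 pos [ 0.454  -0.0496  0.0933] F [-0.5829 -0.8363 -1.3172] gap 0.01702807158684597 q [-0.1719  0.4631  0.2214  2.1465 -0.1886  0.5514  1.5862]
x [ 0.1719  0.9851 -0.0001] z [-0.0016  0.0002 -1.    ]
```

View pics/w6.png

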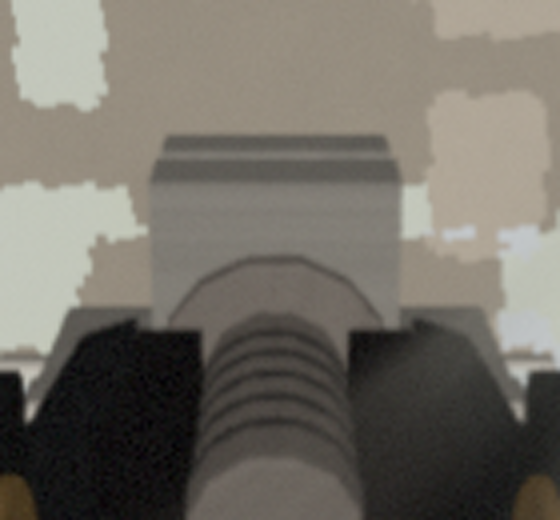

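The tip is about 10 mm into the lid hole with no contact force, and the collar is centred on the tab. I'll continue down.

```bash
python3 -m creep '[{"slide":[0.2,0.4,2],"angular":[-0.001,0,0],"claw":0},{"slide":[0.2,0.5,4],"angular":[-0.001,0,0],"claw":0},{"slide":[0.2,0.5,6],"angular":[-0.001,0,0],"claw":0},{"slide":[0.2,0.5,8],"angular":[-0.001,0,0],"claw":0},{"slide":[0.2,0.5,10],"angular":[-0.001,0,0],"claw":0},{"slide":[0.2,0.5,12],"angular":[-0.001,0,0],"claw":0},{"slide":[0.2,0.5,14],"angular":[-0.001,0,0],"claw":0},{"slide":[0.2,0.5,16],"angular":[-0.001,0,0],"claw":0},{"slide":[0.2,0.5,18],"angular":[-0.001,0,0],"claw":0},{"slide":[0.2,0.5,20],"angular":[-0.001,0,0],"claw":0}]'; python3 st.py .4547 -.0494 .0657
```

```text
t: 13.1
ee_pos: [0.4548, -0.0495, 0.0735]
tool_rot: [0.0, 0.765, 0.643, 0.0]
ft_force: [-0.5, 1.1, -0.8]
finger_gap: 0.0172
t 13.1 pos [ 0.4548 -0.0495  0.0735] F [-0.5164  1.1093 -0.7652] gap 0.01722549087515176 q [-0.1578  0.5037  0.2046  2.1518 -0.2046  0.5039  1.5998]
x [0.1719 0.9851 0.    ] z [ 0.  0. -1.]
slide mm [ 0.0403 -0.0619  7.8356]
rot [ 0. -0.  0.]
```

The tip is now in the lower hole, still without resistance. Next I'll press the last few millimetres slowly.

```bash
python3 -m creep '[{"slide":[0,0,1],"angular":[0,0,0],"claw":0},{"slide":[0,0,2],"angular":[0,0,0],"claw":0},{"slide":[0,0,3],"angular":[0,0,0],"claw":0},{"slide":[0,0,4],"angular":[0,0,0],"claw":0},{"slide":[0,0,5],"angular":[0,0,0],"claw":0},{"slide":[0,0,6],"angular":[0,0,0],"claw":0},{"slide":[0,0,7],"angular":[0,0,0],"claw":0},{"slide":[0,0,8],"angular":[0,0,0],"claw":0},{"slide":[0,0,8],"angular":[0,0,0],"claw":0},{"slide":[0,0,8],"angular":[0,0,0],"claw":0}]'; python3 st.py .4547 -.0494 .0647
```

```text
t: 13.93
ee_pos: [0.4542, -0.0493, 0.0657]
tool_rot: [-0.0, 0.765, 0.643, -0.0]
ft_force: [-3.7, -0.3, 4.8]
finger_gap: 0.0172
t 13.9333 pos [ 0.4542 -0.0493  0.0657] F [-3.6688 -0.2759  4.7698] gap 0.017159867235219273 q [-0.1519  0.5197  0.1975  2.154  -0.2105  0.4865  1.6049]
x [0.1719 0.9851 0.0001] z [-0.0011  0.0003 -1.    ]
slide mm [0.0079 0.5251 0.9583]
rot [-0.0011 -0.0001  0.    ]
```

```bash
python3 -m creep '[{"slide":[0,0.3,0.5],"angular":[0,0,0],"claw":0},{"slide":[0,0.3,1],"angular":[0,0,0],"claw":0},{"slide":[0,0.3,1.5],"angular":[0,0,0],"claw":0},{"slide":[0,0.3,1.5],"angular":[0,0,0],"claw":0},{"slide":[0,0.3,1.5],"angular":[0,0,0],"claw":0},{"slide":[0,0.3,1.5],"angular":[0,0,0],"claw":0},{"slide":[0,0.3,1.5],"angular":[0,0,0],"claw":0},{"slide":[0,0.3,1.5],"angular":[0,0,0],"claw":0},{"slide":[0,0.3,1.5],"angular":[0,0,0],"claw":0},{"slide":[0,0.3,1.5],"angular":[0,0,0],"claw":0}]'; python3 st.py .4547 -.0494 .0647
```

```text
t: 14.77
ee_pos: [0.4542, -0.0494, 0.0651]
tool_rot: [-0.001, 0.766, 0.643, -0.0]
ft_force: [-7.0, 1.5, 21.5]
finger_gap: 0.0171
t 14.7667 pos [ 0.4542 -0.0494  0.0651] F [-6.9812  1.5436 21.5252] gap 0.017078872078927925 q [-0.1507  0.5211  0.1967  2.1536 -0.2114  0.4861  1.606 ]
x [0.1721 0.9851 0.0005] z [-0.0016  0.0008 -1.    ]
slide mm [0.052  0.5283 0.3641]
rot [-0.0017 -0.0005 -0.0002]
```

Force rose from 5 to 21.5 N over 0.6 mm, so this is a hard stop. I'll ease the lateral load slightly, hold, and check with the cameras.

```bash
python3 -m creep '[{"slide":[0,-0.3,0],"angular":[0,0,0],"claw":0},{"slide":[0,-0.6,0],"angular":[0,0,0],"claw":0},{"slide":[0,-0.6,0],"angular":[0,0,0],"claw":0},{"slide":[0,-0.6,0],"angular":[0,0,0],"claw":0},{"slide":[0,-0.6,0],"angular":[0,0,0],"claw":0},{"slide":[0,-0.6,0],"angular":[0,0,0],"claw":0},{"slide":[0,-0.6,0],"angular":[0,0,0],"claw":0},{"slide":[0,-0.6,0],"angular":[0,0,0],"claw":0},{"slide":[0,-0.6,0],"angular":[0,0,0],"claw":0},{"slide":[0,-0.6,0],"angular":[0,0,0],"claw":0}]'; python3 st.py .4547 -.0494 .0647
python3 - <<'E'
from st import *
s=robot.state();i=robot.get_image("wrist");pickle.dump((s,i),open("w7.pkl","wb"));c=np.ascontiguousarray(i["color"][100:280,140:380,::-1])
cv2.imwrite("pics/w7.png",cv2.resize(c,None,fx=3,fy=3,interpolation=cv2.INTER_CUBIC))
i=robot.get_image("scene");pickle.dump(i,open("s7.pkl","wb"));cv2.imwrite("pics/s7.png",np.clip(1.5*cv2.resize(np.ascontiguousarray(i["color"][145:225,260:360,::-1]),None,fx=7,fy=7,interpolation=cv2.INTER_CUBIC).astype(float),0,255).astype(np.uint8))
i=robot.get_image("top");cv2.imwrite("pics/t7.png",i["color"][:,:,::-1])
print(robot.state()["ft_force"],robot.state()["ee_pos"])
E
```

```text
t: 15.6
ee_pos: [0.4542, -0.0493, 0.0651]
tool_rot: [-0.0, 0.766, 0.643, 0.0]
ft_force: [-6.2, 1.1, 20.5]
finger_gap: 0.0169
t 15.6 pos [ 0.4542 -0.0493  0.0651] F [-6.2456  1.1331 20.5436] gap 0.016862168758556086 q [-0.1509  0.5206  0.1967  2.1546 -0.2115  0.4846  1.6059]
x [0.1721 0.9851 0.0005] z [-0.0005  0.0006 -1.    ]
slide mm [0.0178 0.5337 0.426 ]
rot [-0.0006 -0.0005 -0.0002]
t 15.6 pos [ 0.4542 -0.0493  0.0651] F [-6.2456  1.1331 20.5436] gap 0.016862168758556086 q [-0.1509  0.5206  0.1967  2.1546 -0.2115  0.4846  1.6059]
x [0.1721 0.9851 0.0005] z [-0.0005  0.0006 -1.    ]
[-6.9479  1.0111 19.8939] [ 0.4542 -0.0493  0.0651]
```

View pics/w7.png

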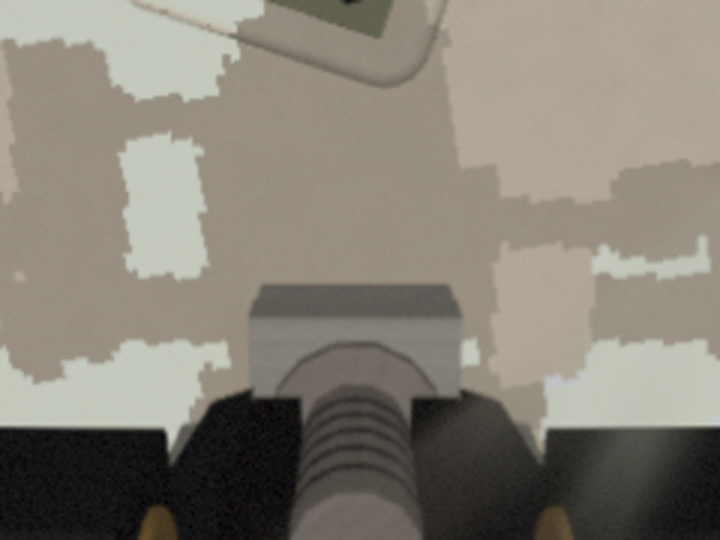

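View pics/s7.png

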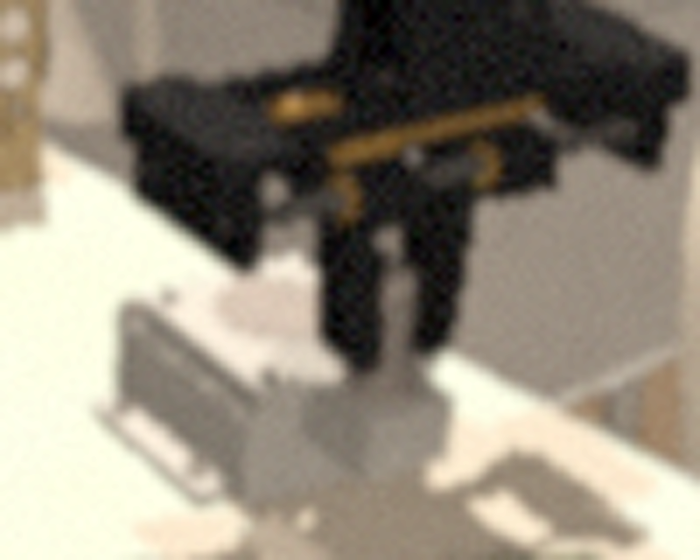

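View pics/t7.png

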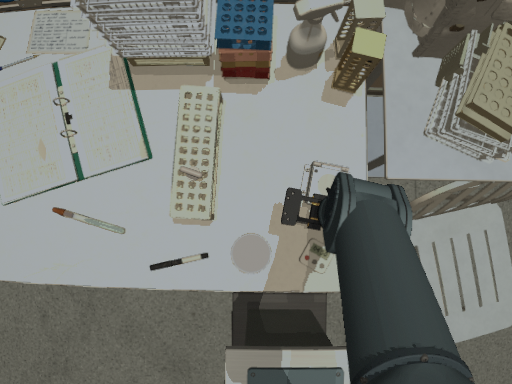

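The collar edge is at row 214 in the wrist view, the same as before pressing, so the pin hasn't slipped. The collar underside works out at about 0.0514 m, which is the fully shut height within error. The dish (251,253), timer (317,255) and bar pin are where they were. Handing in.

```bash
python3 -c "
from rig import robot
print(robot.job_done())
s=robot.state();print(s['t'],s['ee_pos'],s['ft_force'],s['finger_gap'])"
```

```text
the job is handed in; nothing more can be done
None
the job is handed in; nothing more can be done
```

The filter holder is pressed fully shut and I handed the job in at about 16 s, with the arm still gripping the pin's head and pressing. No verdict was reported.

**What I did:** I swung the upper half down onto its buffers with the closed fingertips. Then I took the round-headed pin from the rack by its head and pushed it through both tab holes until the collar bore on the upper tab.

**Last checks:**
- **Fully shut:** the downward push was steady at about 20 N against a hard stop. The collar underside came out at about 51.4 mm, against 52 mm for fully shut, which is within the calibration error.
- **Grip:** the pin had not slipped, since the collar's front edge was at image row 214 both before and after pressing. The fingertips were about 13 mm above the lid.
- **Rest of the scene:** the dish, the timer and the crossbar pin look unmoved in the top view.

**Did not clear:** about 6–7 N of sideways force along -x stayed on the pin. Moving the tool back 0.6 mm barely reduced it. It is most likely friction or the pin touching the hole wall.

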